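Shift the jar mill into third gear and start it

ROBOT

A 6-joint arm with a two-finger parallel gripper is mounted at the origin on a cart in front of the work surface, level with it; the furniture and walls round the work are solid. World frame = base frame: x ahead of the robot, y to its left, z up, the work surface at z = 0. Lengths are in mm, angles in rad, forces in N, time in s.
With the tool pointing down it reaches from about 375 to 825 mm from the base axis. Payload 5.5 kg.
Tool frame: the origin (TCP) lies midway between the tips of the shut fingers; the grasp point (between the pads) lies 19 mm behind it; z points along the fingers, y is the line along which they close (so a half turn about z gives the same grasp; the last joint's range is limited). The gripper opens to 85 mm and grips with 20 to 120 N. Pads are 22 mm wide; open, the fingers measure 114 mm over their backs; the gripper's body (76 mm by 85 mm) begins 54 mm behind the grasp point. The pads swing forward as they close: fully open they stand 13 mm farther back than shut.
Start: joints at [-1.317, 0.314, -0.047, 1.21, 0, 1.571], TCP at [150.647, -580.776, 231.299] pointing down, gripper open.
Joint ranges: [-2.67, 2.67], [-0.69, 1.73], [-1.03, 1.25], [-2.08, 2.16], [-1.42, 1.45], [-3.14, 3.14]. Speed limits (rad/s): [2.39, 2.39, 3.01, 3.14, 3.14, 3.14].

INTERFACE

Orientations are given as a 3x3 rotation matrix whose columns are the frame's x, y, z axes.
In Python, from plant import bot, eoat, readout, imaging, finish_job gives the robot as it stands. Calls block until the motion is done:
- bot.move_ptp(position, orientation): joint-space move of the TCP to a pose.
- bot.servo_line(position, ori=None, feed=150): straight line of the TCP; ori=None keeps the orientation; feed is the mean speed in mm/s.
- bot.set_joints(angles): joint-space move.
- eoat.set_gripper(opening, grip_force=None): opening from 0.0 (shut) to 1.0 (fully open); grip_force is the grip in N (None keeps the last); returns when the fingers have stopped.
- bot.sleep(seconds).
- bot.ik(position, orientation): joint angles nearest the present ones, or None.
- readout.get_obs(): the state.
- imaging.read_camera(name): name is "side" or "top"; returns the picture (384x512x3 uint8, blue, green, red); there is no depth.
- imaging.camera_info(name): a dict with "fov_y" (degrees; the focal length in pixels is half the picture's height over the tangent of half this angle, whatever the lens; pixels are square), "cx", "cy" (the principal point, pixels), "position" and "attitude" of the camera in the world. Camera axes: x right, y down, z forward; pixel columns grow to the right and rows downward; lengths in mm; the calibration is good to about 2 mm. A picture is of the moment at which its call begins. camera_info takes no time and is no camera call.
A pose or a line that the arm cannot do raises bot.PlanningError and nothing moves.
- finish_job(): hands the job in; it is judged then, once.
The state is a dict: "t": time; "q": joint angles; "qd": joint speeds; "joint_torque": joint torques, N m; "ee_pos": TCP position; "orientation": TCP orientation; "contact_force": force on the tool from outside, world axes, zero at the start; "torque": the same for the moment, N m; "gripper_width": opening from 0.0 (shut) to 1.0 (fully open); "gripper_force": force on a finger pad.
Only numpy, scipy, OpenCV 4.12 (cv2) and the standard library are available. Lean on these libraries where they do the work, as an engineer would, in place of code of your own. Each camera call takes 0.05 s, during which the arm holds its last target. There are 200 camera calls.

TASK

The gear lever of the bench jar mill has been left somewhere in the left-hand slot of its H-shaped gate. Pushing it gently and only with the fingertips or the outside of the fingers, never gripping it, bring it to the crossbar, across to the right and then away from you, fully home into third, the far right-hand slot; only when it is in third press the green start button all the way down and let it come back up. Leave the jar lying on the rollers and everything else on the bench where it is, and finish with the robot clear of everything.

Things in the scene. Friction and masses are not known exactly. Their poses are not given: they have to be found in the camera images.
- mill: pale grey bench jar mill with blue trim, fixed. Origin at bench height under the gate's centre; x points away from the operator (forward, far), y left, z up. Gear head x -84 to 84 mm, y -66 to 139 mm, 88 mm high. To its right a roller bed to y = -256 mm, x -78 to 78 mm, bearing block at its end 97 mm high; the jar on the rollers reaches 143 mm above the bench
- gate_centre (a point): centre of the H on top of the aluminium gate plate (110 x 100 mm, 100 mm above the bench), axes as the mill's. Slots 14 mm wide: two along x, 20 mm left and right of the centre, ending 29 mm before and beyond it, joined by the crossbar along y through the centre. Black dots number the slot ends: 1 far left, 2 near left, 3 far right, 4 near right
- knob (a point): middle of the lever's black knob, on its axis; z up along the lever. Round: radius 14 mm here, 14.5 mm at most (8 mm above), tapering to 8 mm at its lower end 34 mm below; domed top 23 mm above. Under it a steel stem of 5 mm radius goes through the gate to the pivot, 140 mm below this point and 32.5 mm above the bench under the gate's centre
- lever (a joint): fore-and-aft tilt of the lever, rad: 0 in the crossbar, positive forward (mill +x), about 0.35 at the far slot end, -0.35 at the near end. Stays where left (friction about 1.6 N at the knob). The stem has 2 mm (0.03 rad) of play each side in the slots
- lever_across (a joint): sideways tilt, rad: positive to the right (mill -y), about 0.30 in the right-hand slot, -0.30 in the left-hand slot, stopped by the gate at about +-0.33; friction about 1.6 N at the knob. From the gate's centre the knob lies 140 mm x sin(lever) along mill x and -140 mm x sin(lever_across) x cos(lever) along mill y
- start (a joint): travel of the green start button in m: 0 up, 0.006 fully down; springs back. Fully down takes about 5 N
- start_top (a point): centre of the top face of the green start button (26 mm across, in a dark collar 42 mm across) when up: 106 mm above the bench, 30 mm before and 98 mm left of the gate's centre. It is pressed straight down
- jar: clear jar with red lid, 65 mm across, 99 mm long, lying loose along the mill's rollers, lid to the right. Origin: centre of its base; z axis along it towards the lid. Not to be moved
- spare_jar: clear jar with red lid, 65 mm across, 99 mm tall, standing on the mat at the right, beneath the long wall shelf that overhangs the rear of the bench 0.49 m up (keep the arm clear of it when swinging in from the right). Origin: centre of its underside. Bystander
- amber_vial_a: amber vial with black cap, 26 mm across, 79 mm tall, standing left of the mill. Origin: centre of its underside. Bystander
- amber_vial_b: another such amber vial, standing farther back left of the mill. Origin: centre of its underside. Bystander
- carton: small white and blue carton, 55 x 110 x 38 mm, left of the mill. Origin: centre of its underside. Bystander
- green_pen: white and green marker pen, 135 mm long, 16 mm thick, lying in front of the mill. Origin: centre of its underside. Bystander
- weight: brass check weight, 24 mm across, 30 mm tall, in front of the mill. Origin: centre of its underside. Bystander

How it is judged:
By the outcome, as a careful person would: the job done as asked, in the order asked, and still so for the second after the job is handed in, with the robot touching nothing.
It also fails if it takes over 64 s, if anything falls off the work surface, if the arm or the gripper's body presses on something with over 40 N, if the wrist force passes 120 N, or if a joint passes its speed limit or range.

## Working session

There is one attempt and no reset: what is moved stays moved. The work goes in short steps, each a Python script; the robot and the scene stay as the last script left them, time stands still between calls to the robot, and variables do not carry over. Pictures are saved under pics/ and viewed, at most 10 in all, crops included, and the job is handed in when it is done.

```bash
mkdir -p pics; python3 - <<'E'
from plant import bot,eoat,readout,imaging
import cv2
for n in("side","top"):
    cv2.imwrite(f"pics/{n}0.png",imaging.read_camera(n)); print(imaging.camera_info(n))
o=readout.get_obs();print(o["t"],o["ee_pos"],o["orientation"],o["gripper_width"])
E
```

```text
{'fov_y': 43.3625861786677, 'cx': 257.83168376728867, 'cy': 188.37346826217168, 'position': array([-742.60721783, -382.18910122, 1323.52560696]), 'attitude': array([[ 0.2524557 , -0.66499044,  0.70288964],
       [-0.96744037, -0.15993105,  0.19616624],
       [-0.0180348 , -0.72952709, -0.6837141 ]])}
{'fov_y': 47.1817011759224, 'cx': 258.34806223135075, 'cy': 192.26818219686413, 'position': array([ 369.26951822,  -32.03192384, 1486.15689642]), 'attitude': array([[ 0.01598114, -0.99481898,  0.10039817],
       [-0.99985449, -0.01530087,  0.00754223],
       [-0.00596697, -0.1005041 , -0.99491875]])}
0.1 [ 150.54626063 -580.26838134  230.52329876] [[ 9.67960516e-01  2.51102160e-01 -3.80898399e-04]
 [ 2.51102449e-01 -9.67959343e-01  1.50693713e-03]
 [ 9.70100500e-06 -1.55430016e-03 -9.99998792e-01]] 0.9985456296046293
```

View pics/side0.png

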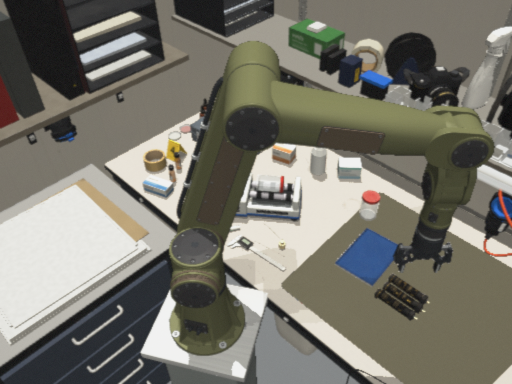

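View pics/top0.png

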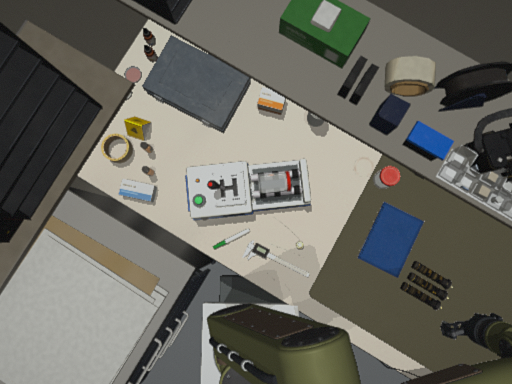

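```bash
python3 - <<'E'
import cv2
a=cv2.imread("pics/top0.png")[150:225,180:270]; cv2.imwrite("pics/topc.png",cv2.resize(a,None,fx=8,fy=8,interpolation=cv2.INTER_CUBIC))
a=cv2.imread("pics/side0.png")[165:225,225:310]; cv2.imwrite("pics/sidec.png",cv2.resize(a,None,fx=8,fy=8,interpolation=cv2.INTER_CUBIC))
E
```

```text
(no output)
```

View pics/topc.png

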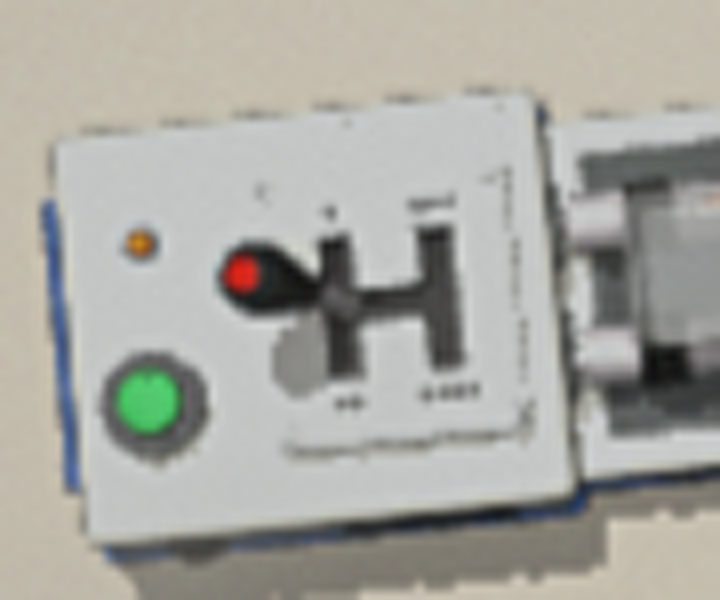

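View pics/sidec.png

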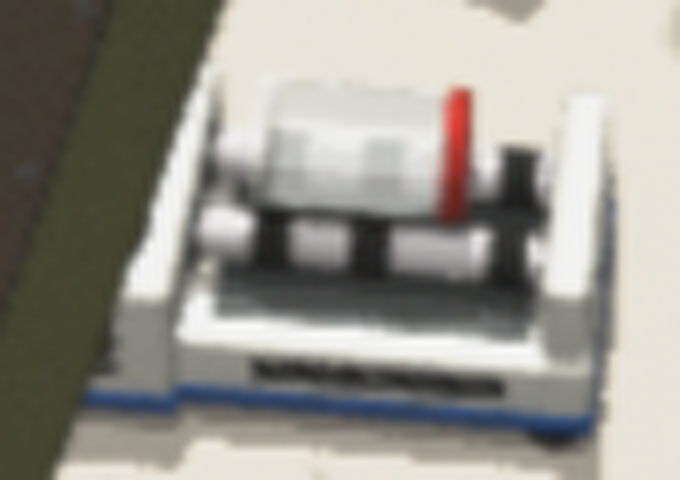

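```bash
cat > h.py <<'E'
import numpy as np
from plant import bot,eoat,readout,imaging,finish_job
from scipy.optimize import least_squares
def proj(P,n="top"):
    c=imaging.camera_info(n); f=192/np.tan(np.radians(c["fov_y"]/2))
    p=(np.atleast_2d(P)-c["position"])@np.asarray(c["attitude"])
    return np.c_[c["cx"]+f*p[:,0]/p[:,2], c["cy"]+f*p[:,1]/p[:,2]]
def W(pose,L):
    x,y,a=pose; c,s=np.cos(a),np.sin(a); L=np.atleast_2d(L).astype(float)
    return np.c_[x+c*L[:,0]-s*L[:,1], y+s*L[:,0]+c*L[:,1], L[:,2]]
def lev(fa,ac,d=140):  # mill frame
    return np.array([d*np.sin(fa), -d*np.sin(ac)*np.cos(fa), 32.5+d*np.cos(fa)*np.cos(ac)])
E
python3 - <<'E'
from h import *
c=lambda u,v:(180+(u+.5)/8-.5,150+(v+.5)/8-.5)
px=np.array([c(335,237),c(349,376),c(433,228),c(452,368),c(148,402)])
L=[[29,20,100],[-29,20,100],[29,-20,100],[-29,-20,100],[-30,98,106]]
r=least_squares(lambda p:(proj(W(p,L))-px).ravel(),[680,100,0])
print(r.x,r.fun.reshape(-1,2).round(2))
k=np.array([c(241,274)])
s=least_squares(lambda q:(proj(W(r.x,lev(q[0],q[1],162)))-k).ravel(),[0,-.3]);print(s.x,lev(*s.x))
# mill corners check
print(((proj(W(r.x,[[84,139,88],[-84,139,88],[84,-66,88],[-84,-66,88]]))-[180,150]+.5)*8-.5).round())
E
```

```text
[5.23435188e+02 7.34075547e+01 1.20883769e-01] [[-0.07 -0.21]
 [-0.06  0.48]
 [ 0.19 -0.4 ]
 [-0.37  0.16]
 [ 0.32 -0.03]]
[ 0.03732182 -0.30989004] [  5.2238413   42.66381803 165.7385459 ]
[[ 30. 135.]
 [ 67. 551.]
 [536.  82.]
 [580. 497.]]
```

```bash
cat >> h.py <<'E'
M=np.array([523.4,73.4,.1209])
c_,s_=np.cos(M[2]),np.sin(M[2])
R=np.array([[c_,s_,0],[s_,-c_,0],[0,0,-1.]])
D=np.array([[c_,s_,0],[-s_,c_,0],[0,0,1.]]) # world->mill rotation
def go(x,y,z,feed=150): bot.servo_line(W(M,[x,y,z])[0],R,feed)
def tcp():
    p=np.array(readout.get_obs()["ee_pos"]); return (D@(p-[M[0],M[1],0])).round(1)
def force(): return (D@np.array(readout.get_obs()["contact_force"])).round(2)
def push(a,b,limit,step=3,feed=40):
    a,b=np.array(a,float),np.array(b,float); n=max(1,int(np.ceil(np.linalg.norm(b-a)/step))); f0=force(); log=[]
    for i in range(1,n+1):
        go(*(a+(b-a)*i/n),feed=feed); f=force()-f0; log.append((tcp().tolist(),f.round(1).tolist()))
        if np.linalg.norm(f)>limit: break
    for l in log: print(*l)
    return f
def T(): print("t",round(readout.get_obs()["t"],2))
E
python3 - <<'E'
from h import *
bot.servo_line([112,-430,262],feed=250)
eoat.set_gripper(0.0)
p=W(M,[-60,43,262])[0]; print(p); bot.move_ptp(p,R);T()
go(58,43,262,200); go(58,43,168,150); T(); print(tcp(),force())
push([58,43,168],[26,43,168],8); T()
import cv2
cv2.imwrite("pics/s1.png",np.hstack([cv2.resize(imaging.read_camera("top")[140:230,180:280],None,fx=4,fy=4,interpolation=2),cv2.resize(imaging.read_camera("side")[150:240,210:310],None,fx=4,fy=4,interpolation=2)]))
E
```

```text
[458.65192591 108.84978    262.        ]
t 5.46
t 6.97
[ 58.3  43.1 169.1] [-0.55 -0.16  0.01]
[55.5, 43.0, 169.0] [1.1, -0.3, -1.0]
[52.1, 43.0, 168.2] [0.6, 0.1, -0.6]
[49.1, 43.0, 168.0] [0.7, 0.8, -0.2]
[46.2, 43.0, 168.0] [0.3, -0.1, -0.2]
[43.3, 43.0, 168.0] [0.2, 0.1, -0.3]
[40.4, 43.0, 168.0] [0.4, 0.0, 0.0]
[37.5, 43.0, 168.0] [1.1, 0.2, -0.2]
[34.5, 43.0, 168.0] [0.3, 0.1, -0.1]
[31.7, 43.0, 168.0] [0.2, 0.0, -0.9]
[29.2, 43.1, 168.2] [2.0, -0.7, 0.2]
[26.1, 43.0, 168.2] [2.3, 0.3, 0.4]
t 9.72
```

View pics/s1.png

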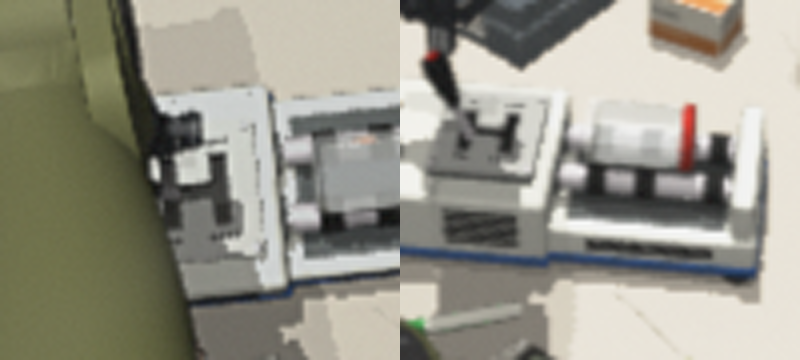

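The picture shows the stem (side half, about 465,130) level with the crossbar (490,130). Contact came where predicted, so the knob is at about x=0. Next, push to the right.

```bash
python3 - <<'E'
from h import *
go(40,43,168); go(40,43,225,200); go(0,100,225,200); go(0,95,165,150); T(); print(tcp())
push([0,95,165],[0,-12,165],7,step=4,feed=60); T(); print(tcp())
import cv2
cv2.imwrite("pics/s2.png",np.hstack([cv2.resize(imaging.read_camera("top")[140:230,180:280],None,fx=4,fy=4,interpolation=2),cv2.resize(imaging.read_camera("side")[150:240,210:310],None,fx=4,fy=4,interpolation=2)]))
E
```

```text
t 11.56
[  0.3  94.5 165.1]Traceback (most recent call last):
  File "<stdin>", line 3, in <module>
  File "h.py", line 24, in push
    go(*(a+(b-a)*i/n),feed=feed); f=force()-f0; log.append((tcp().tolist(),f.round(1).tolist()))
    ~~^^^^^^^^^^^^^^^^^^^^^^^^^^
  File "h.py", line 17, in go
    def go(x,y,z,feed=150): bot.servo_line(W(M,[x,y,z])[0],R,feed)
                            ~~~~~~~~~~~~~~^^^^^^^^^^^^^^^^^^^^^^^^
plant.PlanningError: the arm cannot follow that straight line within its joint ranges
```

```bash
python3 - <<'E'
from h import *
print(tcp(),force(),np.round(readout.get_obs()["q"],3));T()
for y in (95,70,50,30,10,0,-12):
  print(y,[None if q is None else np.round(q,2).tolist() for q in [bot.ik(W(M,[0,y,165])[0],R)]])
E
```

```text
[ -0.   -8.3 165. ] [-0.08  0.87 -0.62] [ 0.124  0.217 -0.329  1.025 -0.    -3.138]
t 18.06
95 [[0.32, 0.24, -0.31, 1.03, 0.0, -2.95]]
70 [[0.27, 0.23, -0.32, 1.03, 0.0, -2.99]]
50 [[0.23, 0.22, -0.32, 1.03, 0.0, -3.03]]
30 [[0.2, 0.22, -0.33, 1.03, 0.0, -3.07]]
10 [[0.16, 0.22, -0.33, 1.03, 0.0, -3.1]]
0 [[0.14, 0.22, -0.33, 1.02, 0.0, -3.12]]
-12 [[0.12, 0.22, -0.33, 1.02, 0.0, 3.14]]
```

```bash
sed -i 's/^R=.*/R=np.array([[-c_,-s_,0],[-s_,c_,0],[0,0,-1.]])/' h.py; python3 - <<'E'
from h import *
R0=np.array(readout.get_obs()["orientation"])
bot.servo_line(W(M,[0,5,165])[0],feed=150);bot.servo_line(W(M,[0,8,230])[0],feed=200)
bot.move_ptp(W(M,[0,8,230])[0],R); print(np.round(readout.get_obs()["q"],2)); T()
go(0,5,165); push([0,5,165],[0,-13,165],7,step=4,feed=60); T(); print(tcp())
import cv2
cv2.imwrite("pics/s2.png",np.hstack([cv2.resize(imaging.read_camera("top")[140:230,180:280],None,fx=4,fy=4,interpolation=2),cv2.resize(imaging.read_camera("side")[150:240,210:310],None,fx=4,fy=4,interpolation=2)]))
E
```

```text
[ 0.15  0.18 -0.22  1.17 -0.    0.03]
t 21.43
[0.8, 1.2, 166.1] [0.0, -0.2, -0.3]
[0.1, -2.4, 165.2] [0.0, 0.2, 1.4]
[-0.0, -6.0, 165.0] [0.6, -0.6, 0.8]
[-0.0, -9.4, 164.9] [0.5, -0.7, 0.4]
[-0.0, -13.1, 165.0] [0.6, -0.6, -0.0]
t 23.27
[ -0.  -13.1 165. ]
```

View pics/s2.png

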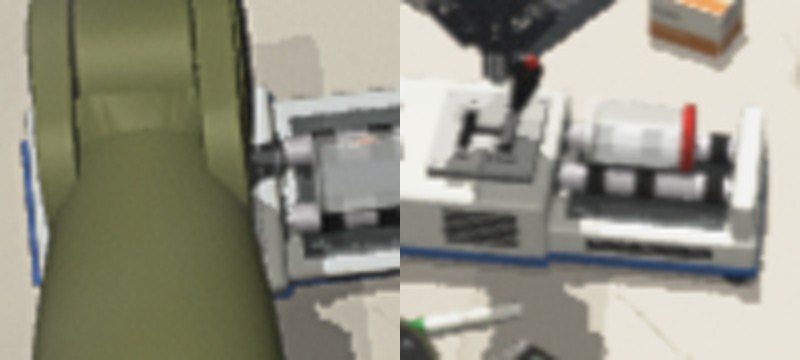

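```bash
python3 - <<'E'
from h import *
k=np.array([[210+132.5/4-.5,150+62.5/4-.5]])
s=least_squares(lambda q:(proj(W(M,lev(q[0],q[1],162)),"side")-k).ravel(),[0,.3]);print(s.x)
# calibration check: slot ends far left / near right
print(((proj(W(M,[[29,20,100],[-29,20,100],[29,-20,100],[-29,-20,100]]),"side")-[210,150]+.5)*4-.5+[400,0]).round())
E
```

```text
[0.01488122 0.28524491]
[[472. 109.]
 [461. 151.]
 [513. 113.]
 [503. 154.]]
```

```bash
python3 - <<'E'
from h import *
push([0,-13,165],[0,-16,165],6,step=1.5,feed=40)
go(-3,0,166); go(-3,5,225,200); go(-50,-40,225,200); go(-50,-40,157,150); T()
push([-50,-40,157],[28,-40,157],6,step=4,feed=60); T(); print(tcp())
import cv2
cv2.imwrite("pics/s3.png",np.hstack([cv2.resize(imaging.read_camera("top")[140:230,180:280],None,fx=4,fy=4,interpolation=2),cv2.resize(imaging.read_camera("side")[150:240,210:310],None,fx=4,fy=4,interpolation=2)]))
E
```

```text
[-0.0, -14.5, 165.0] [-0.1, -0.1, 0.6]
[0.0, -16.0, 165.0] [-0.2, 1.4, 1.0]
t 25.65
[-44.9, -40.0, 158.0] [-0.1, -1.3, -1.9]
[-41.8, -40.0, 157.2] [0.0, -0.9, -2.5]
[-38.1, -40.0, 157.0] [1.1, -0.8, -1.7]
[-34.1, -40.0, 157.0] [0.6, -0.6, -1.1]
[-30.3, -40.0, 157.0] [-0.2, -0.9, -0.9]
[-26.3, -40.0, 157.0] [1.1, -0.5, -1.6]
[-22.7, -40.0, 156.9] [-0.4, 0.3, -1.2]
[-18.7, -40.0, 156.9] [-0.7, -0.1, -0.6]
[-14.6, -40.0, 157.0] [-0.6, -2.0, -1.2]
[-10.7, -40.0, 157.0] [-0.1, -0.6, -0.2]
[-6.9, -40.0, 156.9] [0.1, -1.3, -1.2]
[-3.0, -40.0, 156.9] [0.2, 0.1, -1.4]
[0.9, -40.0, 156.9] [-1.0, -0.3, -1.1]
[4.9, -40.0, 157.0] [0.6, 0.1, -0.8]
[8.8, -40.0, 157.0] [-0.6, 0.2, -1.4]
[12.7, -40.0, 157.0] [-0.7, -1.2, -1.9]
[16.6, -40.0, 157.1] [-0.6, -0.7, -1.3]
[20.5, -40.0, 157.0] [0.8, -0.9, -0.8]
[22.8, -40.0, 156.5] [-5.2, -0.3, -0.7]
[24.1, -40.0, 156.2] [-13.2, -1.2, 4.4]
t 30.65
[ 24.1 -40.  156.2]
```

View pics/s3.png

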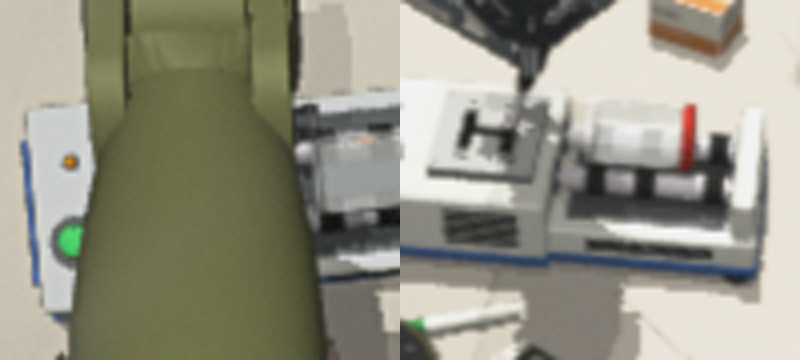

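The force rose sharply at x≈23, which matches the predicted slot end, and the stem has gone into the far right slot. Back off, check, then go over the button.

```bash
python3 - <<'E'
from h import *
go(5,-40,157); go(-15,-40,225,200); go(-30,98,225,250); go(-30,98,120,150); T(); print(tcp())
import cv2
cv2.imwrite("pics/s4.png",np.hstack([cv2.resize(imaging.read_camera("top")[140:230,180:280],None,fx=4,fy=4,interpolation=2),cv2.resize(imaging.read_camera("side")[150:240,210:310],None,fx=4,fy=4,interpolation=2)]))
E
```

```text
t 33.12
[-29.3  97.7 120.7]
```

View pics/s4.png

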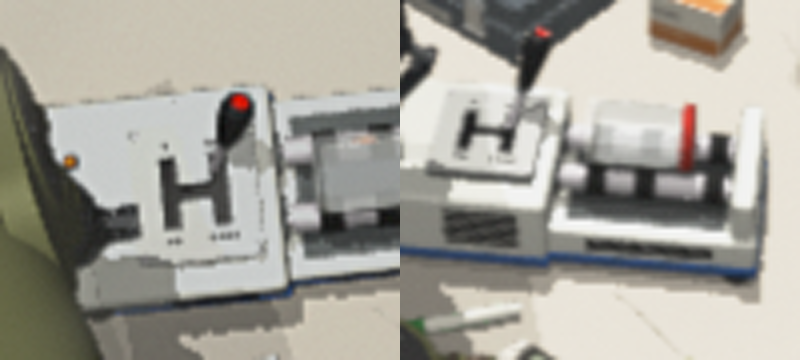

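The lever is in third: the knob cap is at (240,102) in the top half and the stem is at the far right slot end. Check the tilt numerically, then press.

```bash
python3 - <<'E'
from h import *
k=np.array([[180+240.5/4-.5,140+102.5/4-.5]])
s=least_squares(lambda q:(proj(W(M,lev(q[0],q[1],162)))-k).ravel(),[.3,.3]);print(s.x)
if s.x[0]>.31:
    push([-30,98,120],[-30,98,98],12,step=1.5,feed=30); T()
E
```

```text
[0.34005938 0.29717592]
[-29.8, 98.1, 118.9] [-0.2, -0.1, -0.6]
[-30.1, 98.0, 117.0] [0.1, -1.2, -0.5]
[-30.1, 98.0, 115.4] [-0.3, -0.9, -0.1]
[-30.1, 98.0, 114.0] [-0.5, -0.1, -0.4]
[-30.1, 98.0, 112.6] [-1.0, -0.5, -0.2]
[-30.1, 98.0, 111.1] [0.1, -0.6, -0.2]
[-29.8, 98.0, 109.9] [-0.7, -0.1, 0.7]
[-29.7, 98.0, 108.4] [0.1, 0.9, 3.1]
[-29.7, 98.1, 106.9] [0.3, -0.2, 2.1]
[-29.8, 98.1, 105.4] [0.2, -0.2, 3.7]
[-29.7, 98.1, 104.0] [-0.2, -0.3, 4.4]
[-29.7, 98.1, 103.8] [-3.6, -0.6, 16.6]
t 36.22
```

The button bottomed out hard after about 6 mm of travel (16.6 N). Release it, retract and check.

```bash
python3 - <<'E'
from h import *
go(-30,98,130,100); go(-30,98,230,200); bot.servo_line([400,60,280],R,200)
bot.move_ptp([108,-415,262],R) ; T(); print(force())
import cv2
cv2.imwrite("pics/s5.png",cv2.resize(imaging.read_camera("top")[110:260,90:310],None,fx=3.5,fy=3.5,interpolation=2))
E
```

```text
t 40.17
[ 0.35  0.09 -0.9 ]
```

View pics/s5.png

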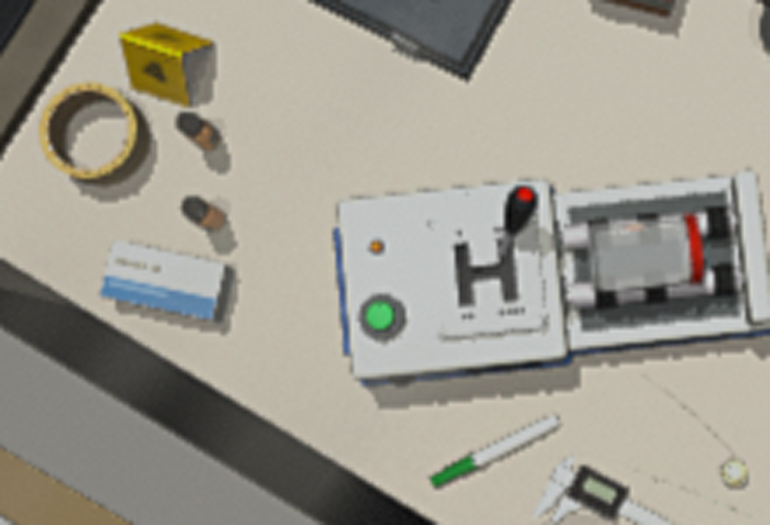

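The lever is in third (cap at 524,195), the button is back up (380,315), and the jar and bystanders are where they were.

```bash
python3 -c "
from plant import finish_job
print(finish_job())"
```

```text
the job is handed in; nothing more can be done
None
```

The job is handed in: the lever is fully home in third, then the start button was pressed all the way down and came back up, nothing else looked moved in the last top picture, and the robot finished clear at about 40 s.

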